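# Slide a lens blank along the rail into the corner pocket

## Robot

A 7-joint arm with a two-finger parallel gripper is mounted at the origin on a cart in front of the work surface, level with it; the furniture and walls round the work are solid. World frame = base frame: x ahead of the robot, y to its left, z up, the work surface at z = 0. Lengths are in m, angles in rad, forces in N, time in s.
With the tool pointing down it reaches from about 0.425 to 0.925 m from the base axis. Payload 6.8 kg.
Tool frame: the origin (TCP) lies between the finger pads; the fingertips stand tip_reach ahead of it and the grasp point (between the pads) is the TCP (tip_reach is the distance from the TCP to the fingertips, in m); z points along the fingers, y is the line along which they close (so a half turn about z gives the same grasp; the last joint's range is limited). The gripper opens to 88 mm and grips with 3 to 60 N. Pads are 20 mm wide; open, the fingers measure 115 mm over their backs; the gripper's body (75 mm by 178 mm) begins 61 mm behind the grasp point.
Start: joints at [-1.245, 0.477, 0.022, 1.555, -0.011, 1.109, -0.083], TCP at [0.284, 0.612, 0.242] pointing down, gripper open.
Joint ranges: [-2.96, 2.96], [-0.34, 2.1], [-1.41, 1.46], [0.24, 2.44], [-1.37, 4.51], [0.17, 1.92], [-2.96, 2.96]. Speed limits (rad/s): [2.39, 2.39, 3.14, 3.14, 3.14, 3.14, 3.14].

## Interface

Orientations are given as a unit quaternion [w, x, y, z].
In Python, from bench import sense, camera, calibration, finish_job, tip_reach gives the robot as it stands. The module is installed in compiled form; this text tells all that it offers.
- The arm moves only by the tool move_arm, never from a script. Its argument "increments" is a list of rows, each a list of 4 numbers: the shift along the tool's x, y, z in m, then the turn about the tool's z in rad. A call has 1 to 20 rows; each row shifts and turns the commanded pose from where the row before left it, along the tool's axes as they then stand; what a row does not reach is not made up. A row lasts 1/10 s, in which the tool goes at most 50 mm and 8.59 degrees, less where a joint would pass 70% of its speed; a pose out of reach is approached as far as the arm can. A call is refused whole if a number of a shift passes 0.05 or a number of a turn 0.15, either way. A call with a gripper value outside its range is refused whole. "grip" is the closure, from -1 (fully open) to 1 (shut), set as the call begins (left out, the last holds). The fingers move at their own pace and stop on an object; "squeeze" is the grip in N (left out, the last holds). Time passes only in rows, so rows that do not move let the fingers close. It gives the time, the measured TCP pose, the force, the opening and the grip force at its end, in the units of the state.
- sense(): the state, without advancing time (a new reading comes with each control period).
- camera(name): name is "scene" or "top" or "wrist"; returns the picture (480x640x3 uint8, red, green, blue); there is no depth.
- calibration(name): a dict with "fx", "fy", "cx", "cy" (pixels), "xyz" and "rotation" of the camera in the world. Camera axes: x right, y down, z forward; pixel columns grow to the right and rows downward; lengths in m; the calibration is good to about 2 mm. The wrist camera is an equidistant fisheye: a pixel r from the principal point sees the ray r / f radians off the axis. A picture is of the moment at which its call begins: read the wrist's pose just before it. calibration takes no time and is no camera call; for the wrist camera it gives the pose at the moment of the call.
- finish_job(): hands the job in; it is judged then, once.
The state is a dict: "time_s": time; "joint_pos": joint angles; "joint_vel": joint speeds; "effort": joint torques, N m; "position": TCP position; "tcp_rot": TCP orientation; "ft_force": force on the tool from outside, world axes, zero at the start; "moment": the same for the moment, N m; "grip_width": opening from 0.0 (shut) to 1.0 (fully open); "gripper_force": force on a finger pad.
Only numpy, scipy, OpenCV 4.12 (cv2) and the standard library are available. Lean on these libraries where they do the work, as an engineer would, in place of code of your own. Each camera call takes 0.05 s, during which the arm holds its last target. There are 200 camera calls.

## Task

On the metal nest plate, push the rectangular lens blank back until its long side lies flush against the rail, then slide it along the rail, keeping it against the rail, until it is fully home in the corner pocket at the left end: touching the end stop and still flush with the rail. Only push it with the fingertips, never lift or tip it. Leave the round blank, the vials and the tweezers where they are.

Things in the scene. Friction and masses are not known exactly. Their poses are not given: they have to be found in the camera images.
- nest: Fixed dark steel plate 150 x 300 x 8 mm on the worktop. Origin: centre of its underside, 8 mm below its top; x points away from the robot across the plate, y to the robot's left along it (turned up to 15 degrees either way), z up. On it stand light aluminium bars 10 mm high (tops 18 mm above the origin): rail, end stop and lip, which form the corner pocket at the left end, 48 mm wide and 34 mm deep.
- rail_face (a point): Middle of the rail's face towards the robot, at the plate's top: nest x = +50, y = 0, z = +8 mm. The straight rail runs along the plate's whole far edge, 16 mm thick, its right end open.
- stop_face (a point): Foot of the end stop's inner face, in the corner with the rail: nest x = +50, y = +138, z = +8 mm. The stop is a bar 12 mm thick across the plate's left end.
- lip_face (a point): Foot of the retaining lip's inner face, at the pocket's mouth: nest x = +2, y = +104, z = +8 mm. The lip is a bar 12 mm thick parallel to the rail, from here to the stop. A short flared lead-in continues it to the right, to y = +91 mm and back to x = -14 mm. The pocket is open to the right (-y) and above.
- seat (a point): Point on the plate's top where the rectangular blank's origin lies when it is fully home: nest x = +28, y = +108, z = +8 mm.
- blank: Loose rectangular lens blank, off-white ceramic with a grey round spot on top, 44 (its x) x 60 (its y) x 14 (z) mm, about 90 g. Origin: centre of its underside. It starts flat on the plate's nearer half, clear of the rail, right of the pocket, its y axis within 26 degrees of the nest's. Flush with the rail its origin lies at nest x = +28 mm. Fully home, 26 mm of it still stands out of the pocket.
- disc: Loose round blank of the same material, diameter 44 mm, 14 mm high, on the plate's nearer half, either to the left or to the right of the rectangular one, at about 85 mm. Origin: centre of its underside. It stays where it is.
- vial_a: Small sample vial with red cap, diameter 29 mm, 58 mm high, standing on the plate's near left part, in front of the pocket. Origin: centre of its underside. Not to be disturbed.
- vial_b: Small sample vial with blue cap, diameter 29 mm, 58 mm high, standing on the worktop behind the rail. Origin: centre of its underside. Not to be disturbed.
- tweezers: Steel tweezers 136 x 21 x 8 mm, lying on the worktop off the right end of the plate, roughly along the nest's x axis. Origin: centre of the underside. Not to be disturbed.
Not all that is in view belongs to the job. What is shaped like the blank but brown is not meant.

How it is judged:
On the way:
1. the rectangular blank lies flush against the rail, still outside the pocket (x of blank in the frame of nest above 0.0245 m and angle between the y axis of blank and the y axis of nest, either way round below 0.07 rad and z of blank in the frame of nest below 0.011 m and y of blank in the frame of nest below 0.07 m), for 0.2 s.
At the end, for the whole second after the job is handed in: The rectangular blank lies at rest, flat on the plate in the corner pocket: at most 3 mm short of the end stop, at most 3.5 mm off the rail and within 4 degrees of parallel to it (x of blank in the frame of nest above 0.0245 m and angle between the y axis of blank and the y axis of nest, either way round below 0.07 rad and z of blank in the frame of nest below 0.011 m and y of blank in the frame of nest above 0.105 m and linear speed of blank below 0.01 m/s and angle between blank's own z axis and vertical below 0.05 rad); the robot touches nothing.
It fails at once if the rectangular blank is lifted more than 6 mm off the plate or tipped over 15 degrees (z of blank in the frame of nest above 0.014 m or angle between blank's own z axis and vertical above 0.26 rad).
It fails at once if the rectangular blank is pushed off the plate or leaves it (z of blank in the frame of nest below 0.002 m).
It fails at once if on the left half of the way to the pocket the blank is more than 8 mm off the rail (y of blank in the frame of nest above 0.03 m and x of blank in the frame of nest below 0.02 m).
It fails at once if the round blank is moved more than 10 mm (distance of disc from where it was at the start of the episode above 0.01 m).
It fails at once if a vial or the tweezers are moved more than 15 mm, or a vial is knocked over (distance of any of vial_a, vial_b, tweezers from where it was at the start of the episode above 0.015 m or angle between any of vial_a, vial_b's own z axis and vertical above 0.5 rad).
It also fails if it takes over 51 s, if anything falls off the work surface, if the arm or the gripper's body presses on something with over 40 N, if the wrist force passes 120 N, or if a joint passes its speed limit or range.

## Working session

There is one attempt and no reset: what is moved stays moved. The work goes in short steps, Python scripts to look and compute and a tool call to move; the robot and the scene stay as the last step left them, time stands still between calls to the robot, and variables do not carry over. Pictures are saved under pics/ and viewed, at most 11 in all, crops included, and the job is handed in when it is done.

Besides the shell and the picture viewer there is one more tool, called after "Request:" in YAML: its name, and indented under it one key for each argument. move_arm: Moves the arm, as the interface text tells. Its arguments: {"type":"object","properties":{"increments":{"type":"array"},"grip":{"type":"number"},"squeeze":{"type":"number"}},"required":["increments"]}

```bash
mkdir -p pics; python3 - <<'E'
from bench import *
import cv2
for n in("top","scene"):
    cv2.imwrite(f"pics/{n}0.png",camera(n)[:,:,::-1]); print(n,calibration(n))
s=sense();print(s["time_s"],s["position"],s["tcp_rot"],s["grip_width"],tip_reach() if callable(tip_reach) else tip_reach)
E
```

```text
top {'fx': 489.8315117197415, 'fy': 489.8315117197415, 'cx': 320.9367943987949, 'cy': 239.45600685408863, 'xyz': array([ 0.49939852, -0.11089568,  0.95227733]), 'rotation': array([-0.02413869,  0.71153881, -0.70175157,  0.02597284])}
scene {'fx': 462.16006424677835, 'fy': 462.16006424677835, 'cx': 317.0976839363394, 'cy': 242.1357070427926, 'xyz': array([ 0.02442556, -0.73844971,  0.42370476]), 'rotation': array([-0.50849314,  0.78689132, -0.29243393,  0.19162249])}
0.1 [0.28353086 0.61200703 0.24079457] [-1.12927161e-04  2.15202378e-01  9.76569134e-01 -8.06295219e-04] 1.0007191252358796 0.019
```

View pics/top0.png

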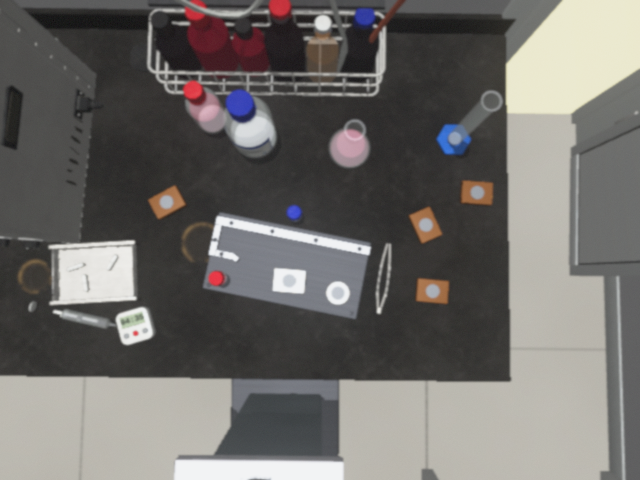

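View pics/scene0.png

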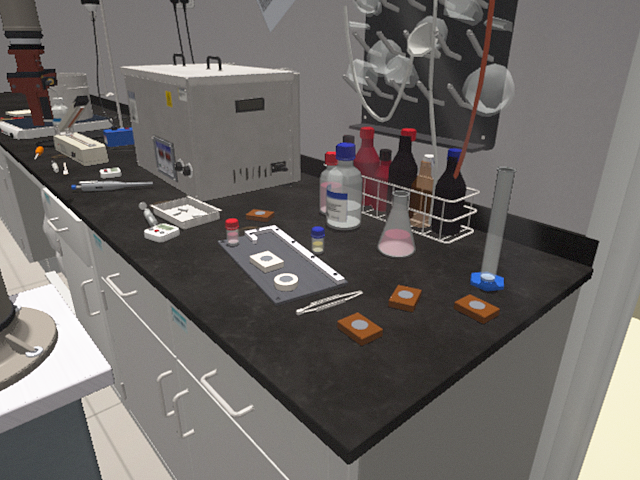

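The top view shows the nest (pixels 204–371 × 214–317). The blank is at (289,281), the disc at (338,293) to its right, the red vial at (217,279) and the blue vial at (294,213). Next I'll measure edges in an enlarged crop.

```bash
cat > h.py <<'E'
import numpy as np,cv2
from scipy.spatial.transform import Rotation as R
from bench import *
def rot(q): return R.from_quat(np.array(q)[[1,2,3,0]]).as_matrix()
def proj(P,c):
    p=(np.atleast_2d(P)-c["xyz"])@rot(c["rotation"]); return np.c_[c["cx"]+c["fx"]*p[:,0]/p[:,2],c["cy"]+c["fy"]*p[:,1]/p[:,2]]
def unproj(uv,z,c):
    uv=np.atleast_2d(uv); d=np.c_[(uv[:,0]-c["cx"])/c["fx"],(uv[:,1]-c["cy"])/c["fy"],np.ones(len(uv))]@rot(c["rotation"]).T
    return c["xyz"]+d*((z-c["xyz"][2])/d[:,2])[:,None]
def rectcorners(m): return cv2.boxPoints(cv2.minAreaRect(m))
E
python3 - <<'E'
from h import *
im=cv2.imread("pics/top0.png");c=calibration("top")
crop=im[205:325,195:380];cv2.imwrite("pics/crop0.png",cv2.resize(crop,None,fx=4.3,fy=4.3,interpolation=cv2.INTER_CUBIC))
g=im.min(2)
m=(g>150).astype(np.uint8)
n,l,st,ce=cv2.connectedComponentsWithStats(m)
for i in range(1,n):
    x,y,w,h,a=st[i]
    if a>40 and 195<ce[i][0]<380 and 205<ce[i][1]<325:
        cn=max(cv2.findContours((l==i).astype(np.uint8),0,1)[0],key=cv2.contourArea)
        print(st[i],ce[i],cv2.minAreaRect(cn)); print(unproj(cv2.boxPoints(cv2.minAreaRect(cn)),0.018 if w>80 else .022,c).round(4))
E
```

```text
[ 209  216  162   46 1924] [278.14449064 237.30405405] ((289.173095703125, 250.63462829589844), (157.8734893798828, 41.96885299682617), 11.309932708740234)
[[ 0.5316  0.1026  0.018 ]
 [ 0.6108  0.0892  0.018 ]
 [ 0.5554 -0.2081  0.018 ]
 [ 0.4769 -0.193   0.018 ]]
[272 267  35  27 818] [288.63202934 280.36308068] ((288.7586364746094, 280.3966064453125), (33.46732711791992, 24.747554779052734), 4.763641834259033)
[[ 0.4659 -0.02    0.022 ]
 [ 0.5125 -0.0229  0.022 ]
 [ 0.5081 -0.0862  0.022 ]
 [ 0.4615 -0.0831  0.022 ]]
[325 281  26  24 482] [337.37966805 292.52074689] ((337.5, 292.5), (23.0, 25.0), 90.0)
[[ 0.4868 -0.1216  0.022 ]
 [ 0.4874 -0.1689  0.022 ]
 [ 0.4442 -0.1694  0.022 ]
 [ 0.4435 -0.1222  0.022 ]]
[377 294   9  19  51] [379.98039216 304.76470588] ((379.5765380859375, 302.55517578125), (6.442739963531494, 19.56683921813965), 17.354022979736328)
[[ 0.4318 -0.2139  0.022 ]
 [ 0.467  -0.2248  0.022 ]
 [ 0.4635 -0.2364  0.022 ]
 [ 0.4283 -0.2256  0.022 ]]
```

View pics/crop0.png

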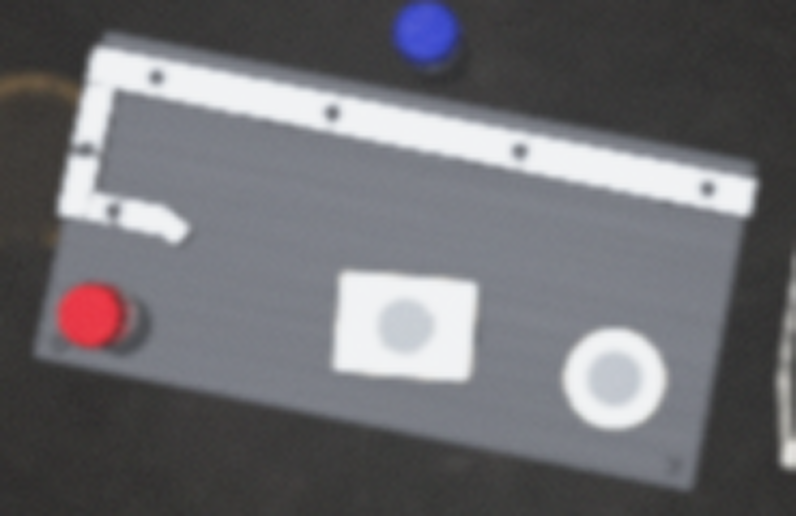

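```bash
python3 - <<'E'
from h import *
c=calibration("top")
def up(p,z): return unproj((np.array(p)+.5)/4.3-.5+[195,205],z,c)[:,:2]
A=np.r_[up([(92,47),(757,180),(750,216),(58,214),(113,90),(97,192)],.018),up([(35,357),(692,490)],.008)]
N=np.array([(66,150),(66,-150),(50,-150),(-10,150),(50,138),(2,138),(-75,150),(-75,-150)])/1000
a=A-A.mean(0);n=N-N.mean(0);th=np.arctan2((n[:,0]*a[:,1]-n[:,1]*a[:,0]).sum(),(n*a).sum())
Rm=np.array([[np.cos(th),-np.sin(th)],[np.sin(th),np.cos(th)]]);t=A.mean(0)-Rm@N.mean(0)
print(th,np.degrees(th),t);print(((A-N@Rm.T-t)*1e3).round(1))
B=up([(341,271),(478,283),(470,381),(332,370)],.022);print(B)
b=(B-t)@Rm;print("blank nest",b.mean(0),b.round(4)); e=b[0]-b[1]+b[3]-b[2];print("ang rel",np.degrees(np.arctan2(-e[0],e[1])))
print("disc",(up([(615,379)],.022)-t)@Rm,"vial a",(up([(92,316)],.066)-t)@Rm,"vb",(up([(427,32)],.058)-t)@Rm)
np.savez("nest.npz",th=th,t=t)
s=sense();print(s["time_s"],rot(s["tcp_rot"]).round(3), s["joint_pos"])
E
```

```text
-0.18421519865417818 -10.554753405048453 [ 0.51643759 -0.04810232]
[[ 0.1  1.7]
 [-0.2 -0.4]
 [-0.5 -0.3]
 [ 0.1  0.7]
 [-1.1  0.6]
 [ 0.5 -2.3]
 [ 0.5 -0.6]
 [ 0.6  0.7]]
[[ 0.51066559 -0.02446945]
 [ 0.50621765 -0.08493903]
 [ 0.46320652 -0.0821097 ]
 [ 0.46718798 -0.02140832]]
blank nest [-0.02817746 -0.01046783] [[-0.01    0.0222]
 [-0.0033 -0.0381]
 [-0.0461 -0.0432]
 [-0.0533  0.0172]]
ang rel 6.575317544445244
disc [[-0.03272187 -0.10547737]] vial a [[-0.04874769  0.11654511]] vb [[0.09723759 0.00352188]]
0.1 [[-0.907  0.42  -0.001]
 [ 0.42   0.907 -0.002]
 [-0.    -0.002 -1.   ]] [-1.24508689  0.47771362  0.0223661   1.55632268 -0.01150247  1.10931318
 -0.08308724]
```

Request:
move_arm:
  increments:
    - [0,0,0,-0.125]
    - [0,0,0,-0.125]
    - [-0.024,-0.045,0,0]
    - [-0.024,-0.045,0,0]
    - [-0.024,-0.045,0,0]
    - [-0.024,-0.045,0,0]
    - [-0.024,-0.045,0,0]
    - [-0.024,-0.045,0,0]
    - [-0.024,-0.045,0,0]
    - [-0.024,-0.045,0,0]
    - [-0.024,-0.045,0,0]
    - [-0.011,-0.042,0.024,0]
    - [-0.011,-0.042,0.024,0]
    - [-0.011,-0.042,0.024,0]
    - [-0.011,-0.042,0.024,0]
    - [-0.011,-0.042,0.024,0]
  grip: 0.32

```text
time_s: 1.7
position: [0.4348, -0.0347, 0.1209]
tcp_rot: [0.0, 0.092, 0.996, 0.0]
ft_force: [1.3, 0.3, -0.5]
grip_width: 0.341
gripper_force: 0.0
```

```bash
cat >> h.py <<'E'
def tool(c=None):
    d=np.load("nest.npz");th=float(d["th"]);Rm=np.array([[np.cos(th),-np.sin(th)],[np.sin(th),np.cos(th)]])
    s=sense();T=rot(s["tcp_rot"]);ty=Rm.T@T[:2,1]
    print("t",round(s["time_s"],2),"nest xy mm",((s["position"][:2]-d["t"])@Rm*1e3).round(1),"z",s["position"][2].round(4),"yaw err deg",np.degrees(np.arctan2(-ty[0],ty[1])).round(2),"tilt",T[:2,2].round(3),"F",np.round(s["ft_force"],1),"w",round(s["grip_width"]*88,1))
    return s
def look(name):
    d=np.load("nest.npz");th=float(d["th"]);Rm=np.array([[np.cos(th),-np.sin(th)],[np.sin(th),np.cos(th)]])
    im=camera("top")[:,:,::-1];cv2.imwrite(f"pics/{name}.png",cv2.resize(im[190:340,180:400],None,fx=3.6,fy=3.6,interpolation=cv2.INTER_CUBIC))
E
python3 -c "
from h import *
tool()"
```

```text
t 1.7 nest xy mm [-82.7  -1.8] z 0.1209 yaw err deg 0.05 tilt [ 0.001 -0.   ] F [ 1.3  0.3 -0.5] w 30.0
```

Request:
move_arm:
  increments:
    - [0,0,0.03,0]
    - [0,0,0.03,0]
    - [0,0,0.02,0]
    - [0,0,0.01,0]
    - [0,0,0,0]
    - [0,0,0,0]

```text
time_s: 2.3
position: [0.4354, -0.0331, 0.0321]
tcp_rot: [0.0, 0.092, 0.996, 0.0]
ft_force: [0.7, 0.3, -0.6]
grip_width: 0.34
gripper_force: 0.0
```

```bash
python3 -c "
from h import *
tool();look('a')"
```

```text
t 2.3 nest xy mm [-82.4  -0.1] z 0.0321 yaw err deg 0.02 tilt [0.001 0.   ] F [ 0.7  0.3 -0.6] w 29.9
```

View pics/a.png

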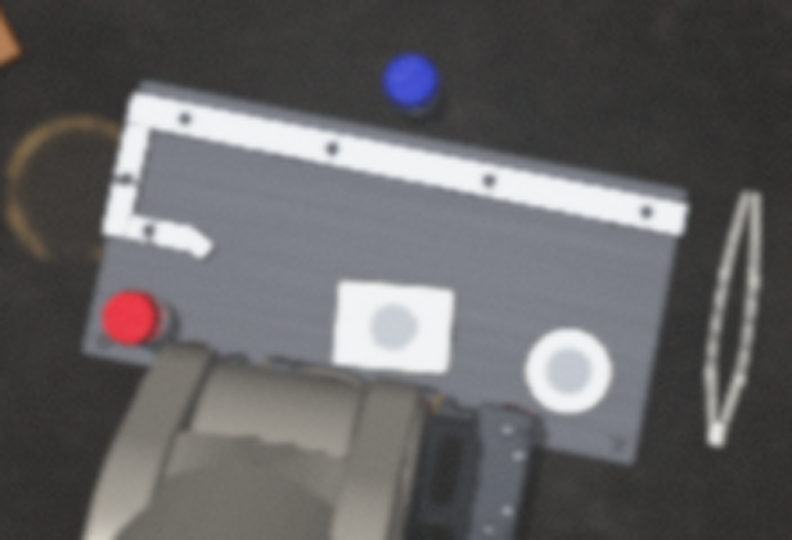

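Request:
move_arm:
  increments:
    - [0,-0.01,0.001,0]
    - [0,0,0,0]
    - [-0.006,0,0,0]
    - [-0.006,0,0,0]
    - [-0.006,0,0,0]
    - [-0.006,0,0,0]
    - [-0.006,0,0,0]
    - [-0.006,0,0,0]
    - [-0.006,0,0,0]
    - [-0.006,0,0,0]
    - [-0.006,0,0,0]
    - [-0.006,0,0,0]
    - [-0.005,0,0,0]
    - [0,0,0,0]
    - [0,0,0,0]

```text
time_s: 3.85
position: [0.4971, -0.0548, 0.0306]
tcp_rot: [0.0, 0.092, 0.996, 0.0]
ft_force: [-0.1, -0.2, -0.3]
grip_width: 0.34
gripper_force: 0.0
```

```bash
python3 -c "
from h import *
tool();look('b')"
```

```text
t 3.85 nest xy mm [-17.7 -10.1] z 0.0306 yaw err deg 0.02 tilt [0. 0.] F [-0.1 -0.2 -0.3] w 29.9
```

View pics/b.png

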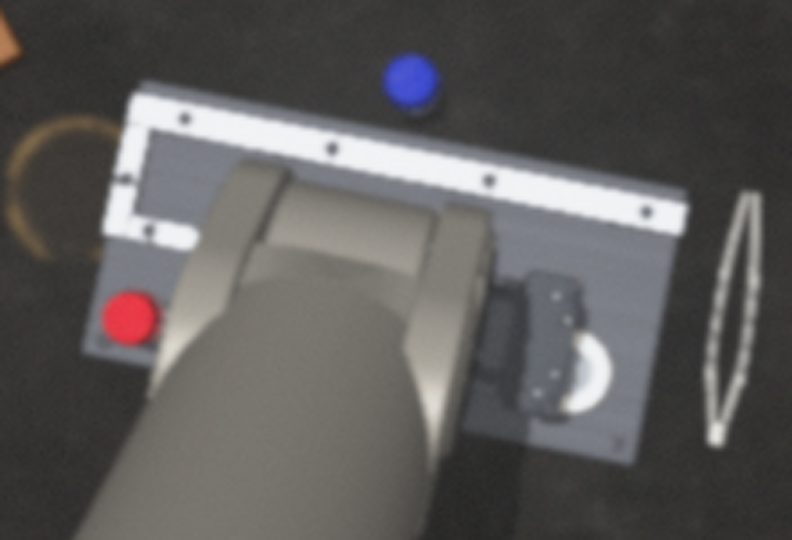

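The arm hides the blank in the top view, but the vials and rail haven't moved. I'll push on toward the rail and watch the force.

Request:
move_arm:
  increments:
    - [-0.004,0,0,0]
    - [-0.004,0,0,0]
    - [-0.003,0,0,0]
    - [0,0,0,0]
    - [0,0,0,0]

```text
time_s: 4.4
position: [0.5081, -0.0569, 0.0306]
tcp_rot: [0.0, 0.092, 0.996, -0.0]
ft_force: [-0.4, 0.4, 0.1]
grip_width: 0.338
gripper_force: 0.0
```

Request:
move_arm:
  increments:
    - [-0.001,0,0,0]
    - [-0.001,0,0,0]
    - [-0.001,0,0,0]
    - [0,0,0,0]

```text
time_s: 4.8
position: [0.511, -0.0574, 0.0307]
tcp_rot: [0.0, 0.092, 0.996, 0.0]
ft_force: [-0.1, 0.6, -0.1]
grip_width: 0.338
gripper_force: 0.0
```

```bash
python3 -c "
from h import *
tool();cv2.imwrite('pics/w.png',camera('wrist')[:,:,::-1])"
```

```text
t 4.8 nest xy mm [ -3.7 -10.1] z 0.0307 yaw err deg 0.02 tilt [0. 0.] F [-0.1  0.6 -0.1] w 29.8
```

View pics/w.png

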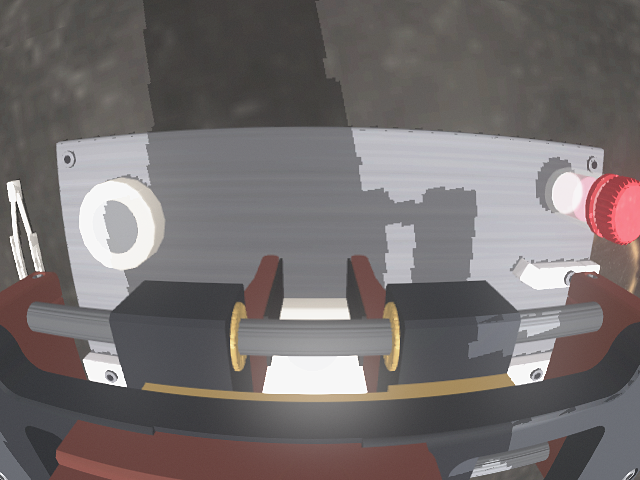

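The wrist view shows the blank's near face at (316,303), right beyond the two fingers, with the disc and red vial undisturbed. I'll keep nudging until the force rises.

Request:
move_arm:
  increments:
    - [-0.001,0,0,0]
    - [-0.001,0,0,0]
    - [0,0,0,0]

```text
time_s: 5.15
position: [0.5112, -0.0574, 0.0303]
tcp_rot: [-0.002, 0.092, 0.996, 0.0]
ft_force: [-4.1, 1.6, 4.0]
grip_width: 0.338
gripper_force: 2.5
```

Request:
move_arm:
  increments:
    - [-0.001,0,0,0]
    - [-0.001,0,0,0]
    - [0,0,0,0]

```text
time_s: 5.45
position: [0.5113, -0.0575, 0.03]
tcp_rot: [-0.004, 0.092, 0.996, 0.0]
ft_force: [-8.4, 2.6, 6.4]
grip_width: 0.342
gripper_force: 4.5
```

Request:
move_arm:
  increments:
    - [-0.001,0,0,0]
    - [0,0,0,0]
    - [0,0,0,0]

```text
time_s: 5.75
position: [0.5113, -0.0575, 0.0298]
tcp_rot: [-0.004, 0.092, 0.996, 0.0]
ft_force: [-9.5, 3.0, 8.1]
grip_width: 0.339
gripper_force: 5.4
```

Flush at tool x ≈ -3.6 mm, with about 10 N against the rail. Now I'll back off, rise, shut the fingers and move to the right end.

Request:
move_arm:
  increments:
    - [0.006,0,0,0]
    - [0.012,0,0,0]
    - [0.012,0,0,0]
    - [0,0,-0.04,0]
    - [0,-0.03,-0.01,0]
    - [-0.015,-0.04,0,0]
    - [-0.03,0,0,0]
    - [0,0,0,0]
    - [0,0,0,0]
    - [0,0,0,0]
  grip: 1

```text
time_s: 6.75
position: [0.5165, -0.129, 0.0803]
tcp_rot: [-0.001, 0.091, 0.996, 0.0]
ft_force: [-0.9, 0.3, -0.4]
grip_width: 0.006
gripper_force: 0.0
```

```bash
python3 -c "
from h import *
tool();cv2.imwrite('pics/w2.png',camera('wrist')[:,:,::-1]);look('c')"
```

```text
t 6.75 nest xy mm [ 14.9 -79.6] z 0.0803 yaw err deg 0.06 tilt [-0.001  0.001] F [-0.9  0.3 -0.4] w 0.5
```

View pics/c.png

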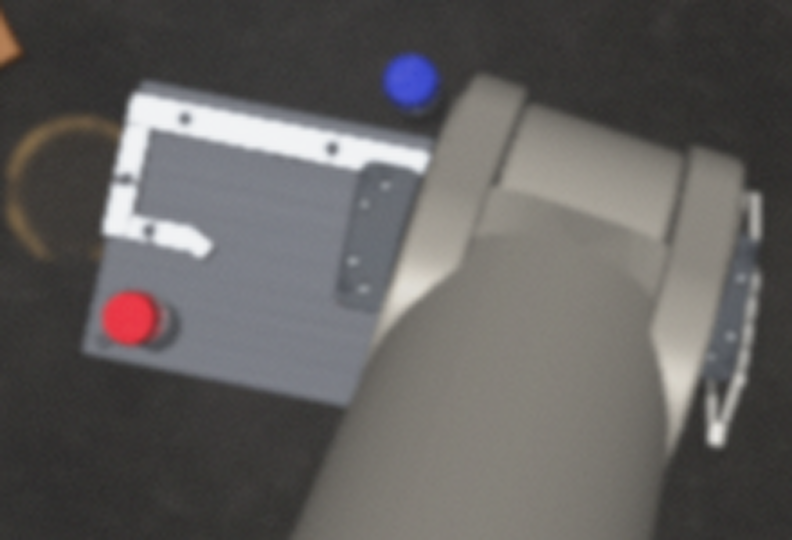

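The blank is hidden here under the hand, so I'll check the wrist view.

View pics/w2.png

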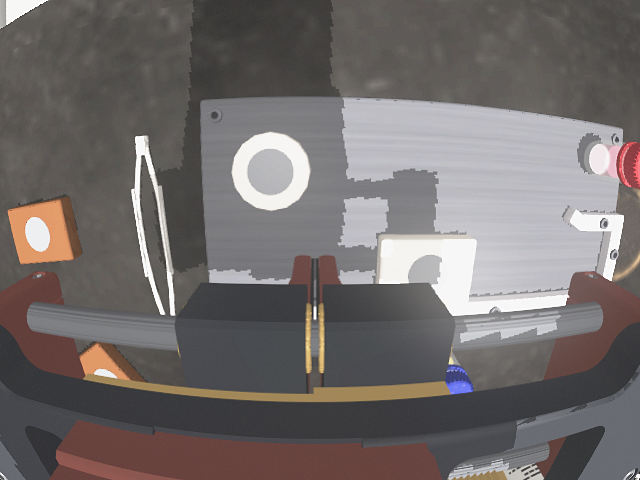

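The wrist view shows the blank against the rail, with its near top corners at about (377,236) and (476,238). I'll convert those to nest coordinates.

```bash
python3 -c "
from h import *
tool();c=calibration('wrist');d=np.load('nest.npz');th=float(d['th']);Rm=np.array([[np.cos(th),-np.sin(th)],[np.sin(th),np.cos(th)]])
for u,z in(((377,236),.022),((476,238),.022),((378,283),.022),((269,171),.022),((215,115),.008),((471,299),.018)):
    q=np.array(u)-[c['cx'],c['cy']];r=np.hypot(*q);a=r/c['fx'];v=rot(c['rotation'])@np.r_[q/r*np.sin(a),np.cos(a)]
    P=c['xyz']+v*(z-c['xyz'][2])/v[2];print(u,((P[:2]-d['t'])@Rm*1e3).round(1))
"
```

```text
t 6.85 nest xy mm [ 15.1 -79.5] z 0.0804 yaw err deg 0.08 tilt [-0.001  0.   ] F [-1.1  0.   0. ] w 0.2
(377, 236) [  6.3 -43. ]
(476, 238) [ 7.8 18.8]
(378, 283) [ 35.2 -40.8]
(269, 171) [ -30.4 -103.4]
(215, 115) [ -62.9 -136.9]
(471, 299) [50.3 23.2]
```

The blank is flush (x ≈ 28.5, right end y ≈ -42). Now I'll lower and slide it along the rail.

Request:
move_arm:
  increments:
    - [-0.01,0,0,0]
    - [0,0,0.03,0]
    - [0,0,0.02,0]
    - [0,0.008,0,0]
    - [0,0.008,0,0]
    - [0,0.006,0,0]
    - [-0.0002,0.006,0,0]
    - [-0.0002,0.006,0,0]
    - [-0.0002,0.006,0,0]
    - [-0.0002,0.006,0,0]
    - [-0.0002,0.006,0,0]
    - [-0.0002,0.006,0,0]
    - [-0.0002,0.006,0,0]
    - [-0.0002,0.006,0,0]
    - [0,0,0,0]
    - [0,0,0,0]

```text
time_s: 8.45
position: [0.5421, -0.0629, 0.0306]
tcp_rot: [0.0, 0.092, 0.996, 0.0]
ft_force: [-0.1, 0.2, 0.4]
grip_width: 0.001
gripper_force: 0.0
```

```bash
python3 -c "
from h import *
tool();cv2.imwrite('pics/w3.png',camera('wrist')[:,:,::-1])"
```

```text
t 8.45 nest xy mm [27.9 -9.9] z 0.0306 yaw err deg 0.04 tilt [0. 0.] F [-0.1  0.2  0.4] w 0.1
```

View pics/w3.png

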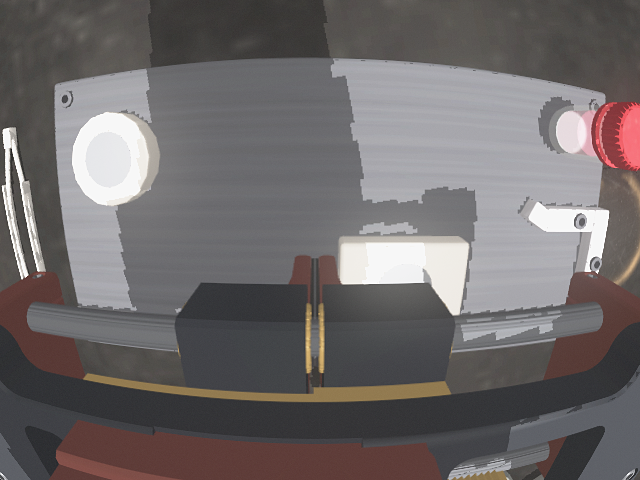

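The blank's near top edge runs from (340,237) to (468,238), in contact with the finger back. I'll verify that it's still flush.

```bash
cat >> h.py <<'E'
def wn(L):
    c=calibration('wrist');d=np.load('nest.npz');th=float(d['th']);Rm=np.array([[np.cos(th),-np.sin(th)],[np.sin(th),np.cos(th)]])
    for u,z in L:
        q=np.array(u)-[c['cx'],c['cy']];r=np.hypot(*q);a=r/c['fx'];v=rot(c['rotation'])@np.r_[q/r*np.sin(a),np.cos(a)]
        P=c['xyz']+v*(z-c['xyz'][2])/v[2];print(u,((P[:2]-d['t'])@Rm*1e3).round(1))
E
python3 -c "
from h import *
wn([((340,237),.022),((467,237),.022),((534,202),.018),((581,205),.018)])"
```

```text
(340, 237) [5.6 1.7]
(467, 237) [ 5.8 59.5]
(534, 202) [-10.2  96.7]
(581, 205) [ -9.5 128.6]
```

Request:
move_arm:
  increments:
    - [0,0.006,0,0]
    - [-0.0002,0.006,0,0]
    - [-0.0002,0.006,0,0]
    - [-0.0002,0.006,0,0]
    - [-0.0002,0.006,0,0]
    - [-0.0002,0.006,0,0]
    - [-0.0002,0.006,0,0]
    - [-0.0002,0.006,0,0]
    - [-0.0002,0.006,0,0]
    - [0,0.006,0,0]
    - [0,0.005,0,0]
    - [0,0.004,0,0]
    - [0,0,0,0]
    - [0,0,0,0]

```text
time_s: 9.9
position: [0.5562, 0.0044, 0.0307]
tcp_rot: [0.0, 0.092, 0.996, 0.0]
ft_force: [0.7, -0.2, 0.2]
grip_width: 0.001
gripper_force: 0.0
```

Request:
move_arm:
  increments:
    - [0,0.001,0,0]
    - [0,0.001,0,0]
    - [0,0.001,0,0]
    - [0,0,0,0]

```text
time_s: 10.3
position: [0.5567, 0.0073, 0.0307]
tcp_rot: [0.0, 0.092, 0.996, 0.0]
ft_force: [0.0, -0.2, 0.4]
grip_width: 0.011
gripper_force: 0.1
```

```bash
python3 -c "
from h import *
tool()"
```

```text
t 10.3 nest xy mm [29.5 61.9] z 0.0307 yaw err deg 0.02 tilt [0. 0.] F [ 0.  -0.2  0.4] w 1.0
```

Request:
move_arm:
  increments:
    - [0,0.001,0,0]
    - [0,0.001,0,0]
    - [0,0,0,0]

```text
time_s: 10.6
position: [0.5571, 0.0095, 0.0307]
tcp_rot: [0.0, 0.092, 0.996, 0.0]
ft_force: [0.1, 0.6, -0.2]
grip_width: 0.001
gripper_force: 0.0
```

Request:
move_arm:
  increments:
    - [0,0.001,0,0]
    - [0,0.001,0,0]
    - [0,0,0,0]

```text
time_s: 10.9
position: [0.5575, 0.0115, 0.0307]
tcp_rot: [0.0, 0.092, 0.996, 0.0]
ft_force: [-0.5, -0.4, 1.4]
grip_width: 0.004
gripper_force: 0.0
```

Request:
move_arm:
  increments:
    - [0,0.001,0,0]
    - [0,0,0,0]
    - [0,0,0,0]

```text
time_s: 11.2
position: [0.5576, 0.0125, 0.0306]
tcp_rot: [-0.0, 0.092, 0.996, 0.0]
ft_force: [0.4, 0.4, -0.2]
grip_width: 0.003
gripper_force: 0.0
```

```bash
python3 -c "
from h import *
tool();cv2.imwrite('pics/w4.png',camera('wrist')[:,:,::-1])"
```

```text
t 11.2 nest xy mm [29.4 67.1] z 0.0306 yaw err deg 0.03 tilt [0. 0.] F [ 0.4  0.4 -0.2] w 0.3
```

View pics/w4.png

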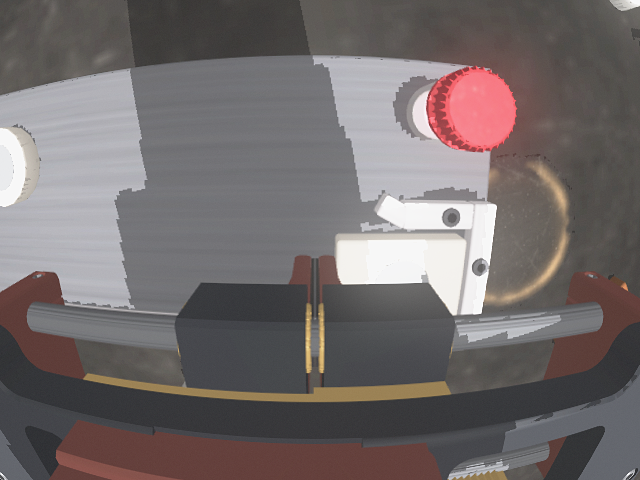

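The blank is in the pocket. Its left top edge at (465,237) is almost at the stop's inner edge at (469,240). I'll nudge it until it makes contact.

Request:
move_arm:
  increments:
    - [0,0.001,0,0]
    - [0,0.001,0,0]
    - [0,0,0,0]
    - [0,0,0,0]

```text
time_s: 11.65
position: [0.558, 0.0144, 0.0306]
tcp_rot: [0.0, 0.092, 0.996, 0.0]
ft_force: [-0.1, -0.4, 0.4]
grip_width: 0.007
gripper_force: 0.0
```

Request:
move_arm:
  increments:
    - [0,0.001,0,0]
    - [0,0.001,0,0]
    - [0,0,0,0]
    - [0,0,0,0]

```text
time_s: 12.05
position: [0.5582, 0.0159, 0.0307]
tcp_rot: [-0.0, 0.092, 0.996, -0.0]
ft_force: [-1.1, -0.8, 1.4]
grip_width: 0.003
gripper_force: 1.0
```

Request:
move_arm:
  increments:
    - [0,0.001,0,0]
    - [0,0.001,0,0]
    - [0,0,0,0]
    - [0,0,0,0]

```text
time_s: 12.45
position: [0.5581, 0.016, 0.0306]
tcp_rot: [-0.0, 0.093, 0.996, -0.001]
ft_force: [-2.7, -5.8, 3.5]
grip_width: 0.005
gripper_force: 3.4
```

Request:
move_arm:
  increments:
    - [0,0.001,0,0]
    - [0,0.001,0,0]
    - [0,0,0,0]
    - [0,0,0,0]

```text
time_s: 12.85
position: [0.5581, 0.0161, 0.0307]
tcp_rot: [-0.001, 0.093, 0.996, -0.002]
ft_force: [-2.4, -10.4, 3.8]
grip_width: 0.009
gripper_force: 5.5
```

```bash
python3 -c "
from h import *
tool()"
```

```text
t 12.85 nest xy mm [29.2 70.7] z 0.0307 yaw err deg -0.16 tilt [-0.002 -0.004] F [ -2.4 -10.4   3.8] w 0.8
```

It's firmly against the stop. Retreat and inspect.

Request:
move_arm:
  increments:
    - [0,-0.005,0,0]
    - [0,-0.01,0,0]
    - [0,-0.015,0,0]
    - [0,0,-0.04,0]
    - [0,0,-0.05,0]
    - [0,0,-0.05,0]
    - [0,-0.045,0,0]
    - [0,-0.045,0,0]
    - [0,-0.045,0,0]
    - [0,-0.045,0,0]
    - [0,-0.045,0,0]
    - [0,0,0,0]
    - [0,0,0,0]
    - [0,0,0,0]

```text
time_s: 14.25
position: [0.5126, -0.2294, 0.1704]
tcp_rot: [-0.0, 0.091, 0.996, 0.001]
ft_force: [0.1, 0.8, -0.3]
grip_width: 0.007
gripper_force: 0.0
```

```bash
python3 -c "
from h import *
tool();look('d')"
```

```text
t 14.25 nest xy mm [  29.4 -179. ] z 0.1704 yaw err deg 0.1 tilt [-0.     0.001] F [ 0.1  0.8 -0.3] w 0.6
```

View pics/d.png

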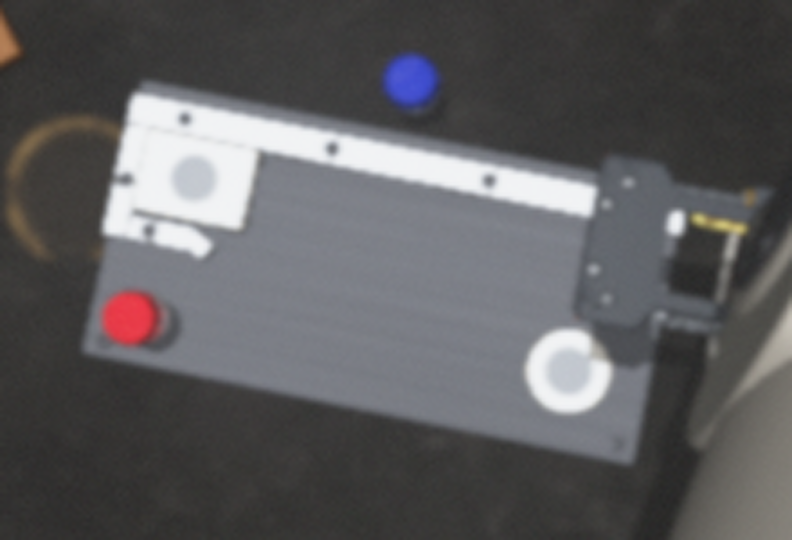

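The blank sits flush against the rail and touches the stop, with its spot at (194,178). The disc, vials and rail are unmoved and the arm is clear.

```bash
python3 -c "
from bench import *
print(finish_job())"
```

```text
the job is handed in; nothing more can be done
None
```

The rectangular blank is home in the corner pocket, flush with the rail and against the end stop; the disc and vials look unmoved in the last top view, where the arm hid the tweezers, and the job is handed in (about 14 s used, no verdict returned).

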